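# Set up the dop transfer jig and hold its tailstock back at the mark

### The job

Get the dop transfer jig ready for a stone to be glued over: press the raised keeper plate fully down on the dop stick, then swing the brass turnbutton square across it so that it is locked. Then draw the spring-loaded tailstock back (the black knob on top is for this) until its index tooth stands level with the point of the brass rider, and finish while still holding it there with the gripper, because the spring closes the jig as soon as it is let go. Leave the other things on the bench where they lie.

Things in the scene. Friction and masses are not known exactly. Their poses are not given: they have to be found in the camera images.
- jig: the dop transfer jig, fixed to the worktop: grey bed 100 x 320 x 14 mm. Origin: centre of the bed's underside; y runs along the bed from the clamped dop stick's end (-y) to the spring barrel (+y, overhangs the bed by 56 mm); x points away from the robot's side; z up. A dop stick lies in its vee block under the keeper. Nothing fixed on it stands higher than 60 mm above the worktop
- keeper (a joint): keeper, flat steel clamp plate over the dop stick, 64 mm from hinge to free edge (robot's side), 34 mm along the bed, 5 mm thick. Angle in rad: 0 = down and level (hard stop), top face 51 mm above the worktop; grows as the free edge rises. Starts ajar at 0.4 to 0.7; the hinge is stiff, so it stays where put and takes 1 to 2 N at the press point to push down
- keeper_hinge (a point): middle of the keeper's hinge axis (the axis is the jig's y), 48.5 mm above the worktop, at jig x = +40, y = -85 mm; fixed to the jig
- keeper_press (a point): point on the keeper's top face, on its middle line, 44 mm from the hinge axis; moves with the keeper
- turnbutton (a joint): brass turnbutton, a bar 14 mm wide, 6 mm thick, on an upright pivot beside the keeper's free edge. Angle in rad: 0 = bar along jig -y, clear of the keeper; grows anticlockwise seen from above; 1.57 = square across the keeper, pointing to jig +x (stop at 1.65). Passes 1 mm above the shut keeper, blocked by its edge while it is up; stays where left (about 1 N at the thumb post)
- button_pivot (a point): pivot of the turnbutton, on its underside, 52 mm above the worktop, at jig x = -43, y = -85 mm; fixed to the jig
- thumb_post (a point): middle height of the upright round thumb post on the turnbutton, 30 mm from its pivot; the post is 9 to 12.4 mm across and stands from 58 to 82 mm above the worktop; this point is 72 mm above the worktop
- tailstock: the tailstock, a grey block 66 x 30 x 40 mm on two guide rods, top 56 mm above the worktop, carrying a short dop and the black pull knob; axes as the jig's. Slides only along jig +y, 65 mm at most, against a spring that presses it home towards the clamped dop: 5 N at rest, 1 N more for each 10 mm; let go, it runs back
- pull_knob (a point): centre of the pull knob on top of the tailstock: an upright round black knob 23 mm across, its gripping part from 70 to 92 mm above the worktop (top 96 mm), this point at 82 mm; straight above the tailstock's middle
- index_tip (a point): tip of the brass index tooth on the side of the tailstock that faces the robot; same place along the jig's y as the pull knob's centre; 51 mm from it towards jig -x; 24 mm above the worktop
- rider_tip (a point): tip of the brass rider's point, the mark: a small brass clip 14 mm wide with a black thumbscrew, fixed on the graduated steel strip along the bed's edge on the robot's side, its point towards the tailstock, 24 mm above the worktop; axes as the jig's. It stands 25 to 50 mm along +y from where the index tooth rests
- dop_stick_0: bystander: a loose wooden dop stick, 137 x 13 mm, lying in front of the jig
- dop_stick_1: bystander: a second loose wooden dop stick, 140 x 13 mm, lying nearer the robot than the first
- wax_bar_green: bystander: a bar of polishing compound, 34 x 88 x 28 mm, lying behind the jig
- powder_pot: bystander: a round pot with a screw lid, 56 mm across and 52 mm high, standing behind the jig
- stone_13: bystander: a rough stone, 16 x 27 x 20 mm, lying behind the jig
- tweezers: bystander: steel tweezers, 10 x 130 x 11 mm, lying in front of the jig
- wax_bar_white: bystander: a pale bar of polishing compound, 32 x 72 x 26 mm, left of the jig

How it is judged (in metres and radians):
On the way, in this order (a step that is already met when the one before it is completed fails the run):
1. the keeper is pressed down on the dop stick (value of joint keeper below 0.06 rad), for 0.2 s.
2. the turnbutton stands across the shut keeper (value of joint keeper below 0.06 rad and value of joint turnbutton above 1.3 rad), for 0.2 s.
At the end, for the whole second after the job is handed in: the keeper is down (below 0.06 rad), the turnbutton stands across it (over 1.3 rad), and the gripper's fingers hold the tailstock still (over 3 N between them, under 10 mm/s) with its index tooth within 4 mm of the rider's point along the slide (all of step 2 and y of index_tip in the frame of rider_tip between -0.004 and 0.004 m and contact force between the fingers and tailstock above 3 N and linear speed of tailstock below 0.01 m/s); the arm keeps its last pose, push and grip.
It fails at once if a bystander is shifted by more than 30 mm (distance of any of dop_stick_0, dop_stick_1, wax_bar_green, powder_pot, stone_13, tweezers, wax_bar_white from where it was at the start of the episode above 0.03 m).
It also fails if it takes over 45 s, if anything falls off the work surface, if the arm or the gripper's body presses on something with over 40 N, if the wrist force passes 120 N, or if a joint passes its speed limit or range.

### The arm

A 7-joint arm with a two-finger parallel gripper is mounted at the origin on a cart in front of the work surface, level with it; the furniture and walls round the work are solid. World frame = base frame: x ahead of the robot, y to its left, z up, the work surface at z = 0. Lengths are in mm, angles in rad, forces in N, time in s.
With the tool pointing down it reaches from about 400 to 900 mm from the base axis. Payload 5.6 kg.
Tool frame: the origin (TCP) lies midway between the tips of the shut fingers; the grasp point (between the pads) lies 19 mm behind it; z points along the fingers, y is the line along which they close (so a half turn about z gives the same grasp; the last joint's range is limited). The gripper opens to 92 mm and grips with 3 to 60 N. Pads are 20 mm wide; open, the fingers measure 128 mm over their backs; the gripper's body (75 mm by 189 mm) begins 69 mm behind the grasp point.
Start: joints at [1.077, 0.468, -0.012, 1.603, 0.006, 1.071, -0.056], TCP at [283.157, -585.09, 214.592] pointing down, gripper open.
Joint ranges: [-2.53, 2.53], [-0.31, 2.02], [-1.57, 1.55], [0.28, 2.44], [-1.29, 4.43], [0.15, 1.84], [-2.92, 2.92]. Speed limits (rad/s): [2.57, 2.57, 3.14, 3.14, 3.14, 3.14, 3.14].

### API

Orientations are given as a rotation vector (axis times angle).
In Python, from cell import robot, grip, kin, viewer gives the robot as it stands. Calls block until the motion is done:
- robot.movep(position, orientation): joint-space move of the TCP to a pose.
- robot.servo_line(position, feed=150, rotation=None): straight line of the TCP; rotation=None keeps the orientation; feed is the mean speed in mm/s.
- robot.goto_joints(angles): joint-space move.
- grip(opening, newtons=None): opening from 0.0 (shut) to 1.0 (fully open); newtons is the grip in N (None keeps the last); returns when the fingers have stopped.
- robot.hold(seconds).
- kin.ik(position, orientation): joint angles nearest the present ones, or None.
- robot.observe(): the state.
- viewer.read_camera(name): name is "scene" or "top" or "wrist"; returns the picture (400x640x3 uint8, red, green, blue); there is no depth.
- viewer.camera_info(name): a dict with "camera_matrix" (3x3 intrinsics, pixels), "R" (3x3) and "t" (3): a world point X has camera coordinates R X + t. Camera axes: x right, y down, z forward; pixel columns grow to the right and rows downward; lengths in mm; the calibration is good to about 2 mm. The wrist camera is an equidistant fisheye: a pixel r from the principal point sees the ray r / f radians off the axis. A picture is of the moment at which its call begins: read the wrist's pose just before it. camera_info takes no time and is no camera call; for the wrist camera it gives the pose at the moment of the call.
A pose or a line that the arm cannot do raises robot.IKError and nothing moves.
- robot.job_done(): hands the job in; it is judged then, once.
Trained networks look in the newest picture that a camera, given by its name, has taken for a name from the list of things; names that differ only in an ending like _2 or _b are one class to them, and where a whole thing is asked for, a point or a joint stands for the part that bears it (a point fixed in the world has none). Each returns a list of dicts, best first, with "confidence" (0 to 1); they miss things now and then, are a little off and sometimes report something else, mostly with a low value. They report only what shows in the picture. A call takes as long as a camera call.
- viewer.silhouettes(name, camera): "mask" (400x640 bool, what is visible of it).
- viewer.pinpoint(name, camera): "at" ([x, y, z] in mm, in the coordinates of the camera as it stood for that picture, good to about 4 mm: a listed point, or the origin of a listed thing).
The state is a dict: "t": time; "joints": joint angles; "joint_velocities": joint speeds; "joint_torque": joint torques, N m; "tcp_pos": TCP position; "tcp_rot": TCP orientation; "contact_force": force on the tool from outside, world axes, zero at the start; "wrist_torque": the same for the moment, N m; "grip_width": opening from 0.0 (shut) to 1.0 (fully open); "grip_force": force on a finger pad.
Only numpy, scipy, OpenCV 4.12 (cv2) and the standard library are available. Lean on these libraries where they do the work, as an engineer would, in place of code of your own. Each camera call takes 0.05 s, during which the arm holds its last target. There are 200 camera calls.

## Working session

There is one attempt and no reset: what is moved stays moved. The work goes in short steps, each a Python script; the robot and the scene stay as the last script left them, time stands still between calls to the robot, and variables do not carry over. Pictures are saved under pics/ and viewed, at most 10 in all, crops included, and the job is handed in when it is done.

```bash
mkdir -p pics; ls; cat > h.py <<'E'
import numpy as np, cv2
from cell import robot, grip, kin, viewer
def pin(name,cam):
    i=viewer.camera_info(cam); R=np.array(i["R"]);t=np.array(i["t"])
    return [(np.round(R.T@(np.array(d["at"])-t),1).tolist(),round(d["confidence"],2)) for d in viewer.pinpoint(name,cam)[:2]]
def save(cam,f):
    im=viewer.read_camera(cam); cv2.imwrite("pics/"+f,im[:,:,::-1]); return im
E
python3 - <<'E'
from h import *
for c in("scene","top"):
    save(c,c+"0.png")
    for n in "jig keeper_hinge keeper_press button_pivot thumb_post pull_knob index_tip rider_tip tailstock".split(): print(c,n,pin(n,c))
print(robot.observe())
E
```

```text
pics
scene jig [([532.4, -178.5, 1.1], 0.63)]
scene keeper_hinge [([557.4, -270.2, 49.8], 0.8)]
scene keeper_press [([517.7, -262.0, 70.4], 0.8)]
scene button_pivot [([478.6, -252.9, 54.3], 0.91), ([518.2, -261.4, 70.8], 0.28)]
scene thumb_post [([478.2, -288.2, 64.1], 0.53)]
scene pull_knob [([540.0, -127.6, 83.4], 0.56), ([557.6, -270.2, 50.4], 0.47)]
scene index_tip [([494.6, -118.1, 24.0], 0.93)]
scene rider_tip [([499.2, -85.9, 22.3], 0.45), ([403.5, -167.1, 4.2], 0.21)]
scene tailstock []
top jig [([529.4, -182.0, 0.6], 0.8)]
top keeper_hinge [([557.8, -269.1, 49.4], 0.89)]
top keeper_press [([518.5, -263.1, 68.3], 0.65)]
top button_pivot [([473.3, -253.8, 56.2], 0.65), ([544.9, -129.7, -1.6], 0.59)]
top thumb_post [([472.5, -289.0, 75.2], 0.54)]
top pull_knob [([540.7, -131.0, 81.2], 0.8)]
top index_tip [([495.2, -123.4, 26.2], 0.76), ([438.3, -172.2, -0.6], 0.6)]
top rider_tip [([497.5, -90.5, 25.6], 0.56)]
top tailstock [([546.2, -131.1, -1.8], 0.79), ([661.1, -127.5, 0.4], 0.23)]
{'t': 1.0, 'joints': array([ 1.07698848,  0.4674863 , -0.01157442,  1.60269152,  0.00596666,
        1.07140335, -0.05628113]), 'joint_velocities': array([ 6.77904880e-05, -1.61788748e-04,  6.19036634e-04, -8.92691690e-04,
       -7.41709225e-04, -3.67451896e-04,  2.15156117e-04]), 'joint_torque': array([-1.19481836e-03, -5.20426083e+01, -1.30835248e-02, -2.44060922e+01,
       -5.67043293e-02,  1.13384641e-02,  1.20747214e-05]), 'tcp_pos': array([ 283.16095212, -585.09434697,  214.60475633]), 'tcp_rot': array([ 3.06210574e+00,  7.01995171e-01, -1.35494875e-05]), 'contact_force': array([ 0.40447592, -0.62217343, -0.19862955]), 'wrist_torque': array([-0.02354321,  0.03222832,  0.02845681]), 'grip_force': 0.0, 'grip_width': 1.0007097454725313}
```

```bash
python3 -c "
import cv2,numpy as np
" ; ls pics
```

```text
scene0.png
top0.png
```

View pics/scene0.png

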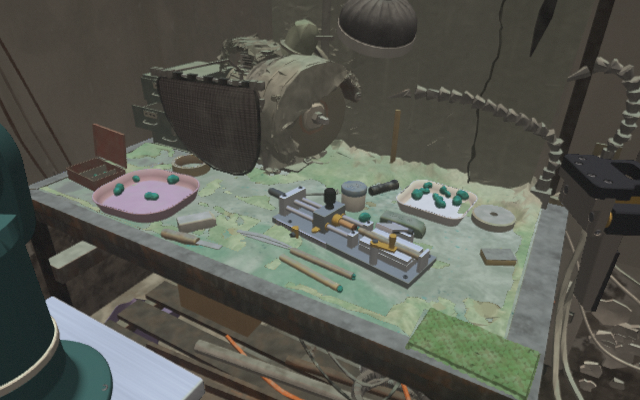

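View pics/top0.png

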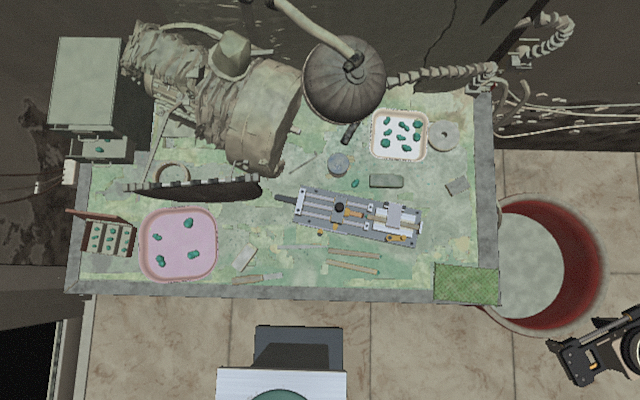

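The scene picture shows the jig at about (350,235) with the knob at (330,197). The top picture has the jig at about (355,218), the knob at (339,207) and the rider near (320,233). The network points agree with these. From hinge and pivot, the jig yaw is about -0.18. Next I look closer with the wrist camera.

```bash
cat >> h.py <<'E'
from scipy.spatial.transform import Rotation as Ro
def down(psi): return (Ro.from_euler('z',psi)*Ro.from_euler('x',np.pi)).as_rotvec()
E
python3 - <<'E'
from h import *
for p in [(525,-180,330),(515,-150,260)]:
    robot.movep(np.array(p,float),down(-0.17)); robot.hold(0.2)
    save("wrist","w%d.png"%p[2])
    for n in "jig keeper_hinge keeper_press button_pivot thumb_post pull_knob index_tip rider_tip".split(): print(n,pin(n,"wrist"))
s=robot.observe();print(s["t"],s["joints"],s["tcp_pos"])
E
```

```text
jig [([529.0, -180.4, -1.0], 0.69)]
keeper_hinge [([556.2, -274.0, 51.5], 0.74)]
keeper_press [([520.5, -263.1, 69.0], 0.56)]
button_pivot [([470.1, -253.5, 53.2], 0.76), ([623.3, -258.3, -2.4], 0.65)]
thumb_post [([474.3, -284.8, 73.3], 0.58)]
pull_knob [([542.6, -133.1, 85.9], 0.93)]
index_tip [([490.2, -121.6, 25.0], 0.64)]
rider_tip [([496.2, -87.5, 22.8], 0.51)]
jig [([624.8, -259.4, -1.3], 0.45)]
keeper_hinge [([556.0, -275.4, 49.2], 0.87)]
keeper_press [([520.1, -264.3, 72.1], 0.84)]
button_pivot [([473.4, -251.0, 54.7], 0.74)]
thumb_post [([471.8, -283.7, 70.7], 0.91)]
pull_knob [([538.8, -132.0, 81.2], 0.66)]
index_tip [([487.5, -117.7, 23.9], 0.55)]
rider_tip [([496.6, -83.3, 21.5], 0.46)]
4.475 [ 0.36554003  0.24006934 -0.16982654  1.82258789  0.04551967  1.08265746
 -1.56175213] [ 514.99921411 -150.05196533  260.06374609]
```

```bash
cat > fit.py <<'E'
from h import *
from scipy.optimize import least_squares
P=dict(jig=[(532.4,-178.5),(529.4,-182),(529,-180.4)],
h=[(557.4,-270.2),(557.8,-269.1),(556.2,-274),(556,-275.4)],pr=[(517.7,-262),(518.5,-263.1),(520.5,-263.1),(520.1,-264.3)],
pv=[(478.6,-252.9),(473.3,-253.8),(470.1,-253.5),(473.4,-251)],k=[(540,-127.6),(540.7,-131),(542.6,-133.1),(538.8,-132)],
i=[(494.6,-118.1),(495.2,-123.4),(490.2,-121.6),(487.5,-117.7)],r=[(499.2,-85.9),(497.5,-90.5),(496.2,-87.5),(496.6,-83.3)],
tp=[(478.2,-288.2),(472.5,-289),(474.3,-284.8),(471.8,-283.7)])
def model(p):
    x,y,a,k,rx,r,th,b=p; M=np.array([[np.cos(a),-np.sin(a)],[np.sin(a),np.cos(a)]])
    L=dict(jig=(0,0),h=(40,-85),pr=(40-44*np.cos(th)-2.5*0,-85),pv=(-43,-85),k=(0,k),i=(-51,k),r=(rx,r),tp=(-43+30*np.sin(b),-85-30*np.cos(b)))
    return {n:M@v+[x,y] for n,v in L.items()}
s=least_squares(lambda p:np.concatenate([(np.array(P[n])-m).ravel() for n,m in model(p).items()]),[532,-180,-.17,48,-50,80,.5,0],loss='soft_l1',f_scale=3)
print(np.round(s.x,3)); m=model(s.x)
for n in m: print(n,m[n].round(1),(np.mean(P[n],0)-m[n]).round(1))
E
python3 fit.py
```

```text
[ 5.31925e+02 -1.79489e+02 -1.87000e-01  4.98770e+01 -5.12060e+01
  8.47140e+01  5.72000e-01  1.85000e-01]
jig [ 531.9 -179.5] [-1.7 -0.8]
h [ 555.5 -270.4] [ 1.4 -1.7]
pr [ 519.1 -263.6] [0.1 0.4]
pv [ 473.9 -255. ] [-0.1  2.2]
k [ 541.2 -130.5] [-0.7 -0.4]
i [ 491.1 -121. ] [0.8 0.8]
r [497.3 -86.7] [ 0.  -0.1]
tp [ 473.8 -285. ] [ 0.4 -1.4]
```

View pics/w260.png

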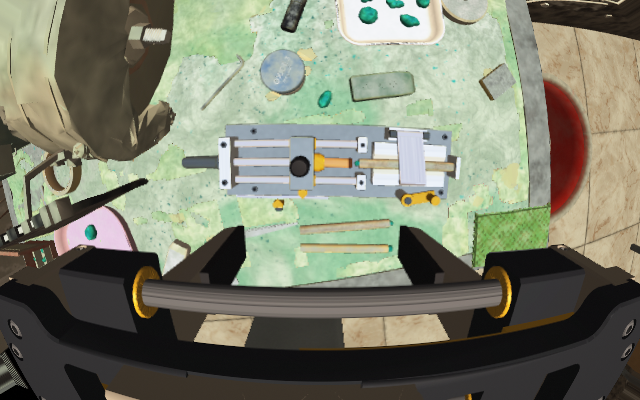

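The wrist picture shows the knob at (299,166), tooth at (303,194), rider at (278,204), keeper at (411,160), and button pivot at (407,200) with its post at (433,200). The fit agrees with these, and the tooth-rider gap is about 35 mm. I press the keeper next.

```bash
cat >> h.py <<'E'
YAW=-0.187; O=np.array([531.9,-179.5])
def J(x,y,z):
    c,s=np.cos(YAW),np.sin(YAW); return np.array([O[0]+c*x-s*y,O[1]+s*x+c*y,z])
def st():
    s=robot.observe(); print(round(s["t"],2),s["tcp_pos"].round(1),"F",s["contact_force"].round(1),"g",round(s["grip_width"],3),round(float(s["grip_force"]),1)); return s
E
python3 - <<'E'
from h import *
grip(0.0,20)
robot.movep(J(-6,-85,110),down(YAW)); st()
robot.servo_line(J(-6,-85,54),feed=60); st()
for z in (52,51,50,49,48):
    robot.servo_line(J(-6,-85,z),feed=30); s=st()
    if abs(s["contact_force"][2])>12: break
robot.hold(.3); st()
robot.servo_line(J(-6,-85,120),feed=200)
robot.movep(J(-25,-100,230),down(YAW-np.pi/4)); robot.hold(.2)
save("wrist","k.png")
for n in "keeper_press button_pivot thumb_post keeper_hinge".split(): print(n,pin(n,"wrist"))
st()
E
```

```text
6.6 [ 511.4 -261.1  110.9] F [ 0.2 -0.   0.1] g 0.003 0.0
7.68 [ 510.7 -262.    54.3] F [ 0.9 -1.   0.1] g 0.007 0.0
7.93 [ 510.4 -262.    52.2] F [-0.1 -0.5  0.1] g 0.007 0.2
8.18 [ 510.4 -262.    51.3] F [0.1 0.  3. ] g 0.001 1.6
8.43 [ 510.4 -262.    51. ] F [-2.6  1.2  9.7] g 0.004 4.8
8.68 [ 510.5 -262.    50.8] F [-4.3  1.6 16.1] g 0.005 7.8
8.98 [ 510.5 -262.1   50.8] F [-3.6  2.1 15.5] g 0.002 7.8
keeper_press [([518.8, -264.0, 54.0], 0.9), ([473.5, -254.3, 52.9], 0.34)]
button_pivot [([472.6, -254.0, 54.9], 0.62)]
thumb_post [([477.2, -281.7, 73.6], 0.76)]
keeper_hinge [([558.2, -273.1, 50.8], 0.88)]
10.62 [ 488.7 -273.1  229.6] F [ 0.5  0.1 -0.5] g 0.007 0.0
```

View pics/k.png

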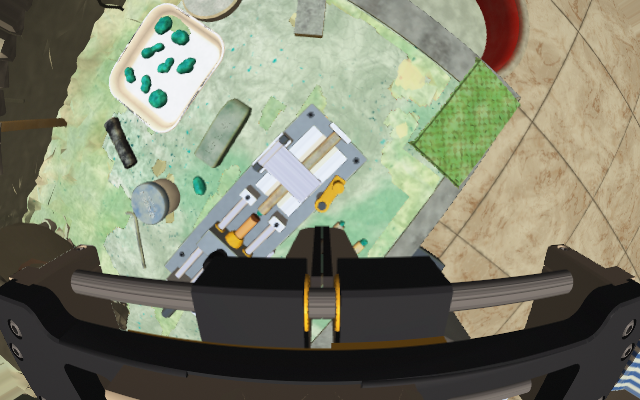

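The keeper is down: contact force rose to 16 N at z = 50.8, and the picture shows the plate level at (290,170). The button's post is at (337,183) and its pivot at (322,205). I now swing the button, keeping the pads along the tangent.

```bash
cat > sw.py <<'E'
from h import *
def post(b,z,r=30): return J(-43+r*np.sin(b),-85-r*np.cos(b),z)
def psi(b,k): return YAW+b-np.pi/2+k*np.pi
ok=None
for k in (0,1,-1):
    q=[kin.ik(post(b,66),down(psi(b,k))) for b in (.2,.6,1,1.4,1.65)]
    print(k,[None if a is None else round(a[6],2) for a in q])
    if ok is None and all(a is not None and abs(a[6])<2.8 for a in q): ok=k
print("k",ok)
k=ok
robot.movep(post(.2,120),down(psi(.2,k))); grip(0.45,10)
robot.servo_line(post(.2,67),feed=120); st()
grip(0.0,10); st()
for b in np.arange(.35,1.66,.16):
    robot.servo_line(post(b,67),feed=60,rotation=down(psi(b,k)))
s=st()
E
python3 sw.py
```

```text
0 [np.float64(-2.54), np.float64(-2.19), np.float64(-1.85), np.float64(-1.51), np.float64(-1.3)]
1 [np.float64(0.26), np.float64(0.59), np.float64(0.41), np.float64(0.79), np.float64(1.02)]
-1 [np.float64(0.26), np.float64(0.59), np.float64(0.41), np.float64(0.79), np.float64(1.02)]
k 0
12.5 [ 474.4 -285.2   67.1] F [ 0.2 -0.3  1. ] g 0.445 0.0
13.06 [ 474.7 -285.2   67.4] F [ 0.2 -0.4  2.2] g 0.126 10.0
15.82 [ 505.6 -258.9   67.5] F [ 6.3 -1.   1.6] g 0.121 10.0
```

The post is gripped (11 mm wide) and swung to about 1.6. I release, lift and check.

```bash
python3 - <<'E'
from h import *
robot.hold(.2); grip(0.4,10); p=st()["tcp_pos"]
robot.servo_line(p+[0,0,60],feed=200)
robot.movep(J(-20,40,240),down(YAW)); robot.hold(.2)
save("wrist","b.png")
for n in "thumb_post button_pivot keeper_press pull_knob index_tip rider_tip".split(): print(n,pin(n,"wrist"))
for c in ("top","scene"):
    viewer.read_camera(c); print(c,pin("thumb_post",c),pin("pull_knob",c))
st()
E
```

```text
16.57 [ 503.3 -258.7   66.8] F [0.3 0.6 0.1] g 0.4 0.0
thumb_post [([507.0, -257.3, 74.9], 0.56)]
button_pivot [([476.8, -252.5, 54.7], 0.6)]
keeper_press [([513.9, -261.3, 53.5], 0.84)]
pull_knob [([543.3, -130.4, 83.0], 0.63), ([518.1, -262.2, 54.7], 0.59)]
index_tip [([491.3, -118.0, 28.9], 0.92)]
rider_tip [([499.5, -83.1, 25.9], 0.61), ([517.8, -259.3, 52.9], 0.45)]
top [([502.9, -262.8, 74.2], 0.45)] []
scene [([506.7, -262.6, 69.4], 0.6)] [([538.7, -127.2, 81.3], 0.63), ([436.2, -175.5, 1.2], 0.39)]
18.58 [ 519.7 -136.4  240.1] F [-0.3 -0.1  0. ] g 0.402 0.0
```

View pics/b.png

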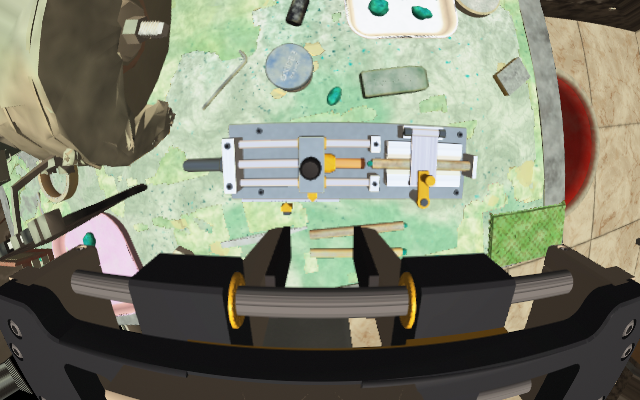

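The button stands across the keeper: post at (428,180), pivot at (423,203). The knob is at (310,168), tooth at (312,197) and rider at (287,209). I grip the knob and draw.

```bash
python3 - <<'E'
from h import *
grip(0.6,35)
robot.movep(J(0,50,130),down(YAW))
robot.servo_line(J(0,50,64),feed=120); st()
grip(0.0,35); s=st(); p=s["tcp_pos"]
d=J(0,1,0)-J(0,0,0)
print("jig y now",(p-J(0,0,0))@d)
robot.servo_line(J(0,84,64),feed=40); robot.hold(.4)
s=st(); print("jig y now",(s["tcp_pos"]-J(0,0,0))@d)
for i in range(2):
  for c in("wrist","scene","top"):
    save(c,"f_%s%d.png"%(c,i))
    for n in ("index_tip","rider_tip","pull_knob"):
        print(c,n,[(q,round(float((np.array(q)-J(0,0,0))@d),1),f) for q,f in pin(n,c)])
im=cv2.imread("pics/f_wrist0.png"); a=cv2.resize(im[120:280,180:380],None,fx=3,fy=3,interpolation=cv2.INTER_CUBIC)
cv2.imwrite("pics/z1.png",a)
im=cv2.imread("pics/f_scene0.png"); a=cv2.resize(im[180:270,250:370],None,fx=5,fy=5,interpolation=cv2.INTER_CUBIC)
cv2.imwrite("pics/z2.png",a)
E
```

```text
20.27 [ 542.  -130.6   65. ] F [ 0.5 -0.7  0.9] g 0.602 0.0
20.87 [ 541.4 -130.2   64.2] F [0.1 0.5 2. ] g 0.235 35.0
jig y now 50.24635936984939
22.27 [ 547.1 -100.5   64.2] F [-2.2 -8.   4.2] g 0.237 35.0
jig y now 80.42361586211261
wrist index_tip [([498.3, -93.8, 23.8], 78.0, 0.97)]
wrist rider_tip [([498.9, -88.0, 24.9], 83.8, 0.55), ([659.6, -128.3, -0.3], 74.0, 0.33)]
wrist pull_knob [([550.4, -103.0, 84.5], 78.6, 0.73), ([624.2, -259.4, -1.9], -61.3, 0.65)]
scene index_tip [([501.9, -89.1, 27.4], 83.2, 0.8), ([556.2, -269.9, 51.3], -84.3, 0.27)]
scene rider_tip [([620.5, -169.6, -0.2], 26.2, 0.72), ([499.2, -86.9, 22.6], 84.9, 0.64)]
scene pull_knob [([544.8, -101.1, 83.0], 79.4, 0.69), ([497.3, -88.1, 24.0], 83.4, 0.54)]
top index_tip []
top rider_tip []
top pull_knob []
wrist index_tip [([497.2, -89.9, 24.8], 81.6, 0.78)]
wrist rider_tip [([499.6, -86.7, 25.4], 85.2, 0.48)]
wrist pull_knob [([551.0, -104.2, 82.4], 77.5, 0.75), ([624.0, -255.2, -3.4], -57.3, 0.74)]
scene index_tip [([498.6, -89.7, 25.6], 82.0, 0.91), ([555.1, -266.9, 49.6], -81.6, 0.16)]
scene rider_tip [([502.7, -86.0, 22.4], 86.4, 0.64)]
scene pull_knob [([542.5, -101.7, 84.7], 78.4, 0.82)]
top index_tip []
top rider_tip []
top pull_knob []
```

View pics/z1.png

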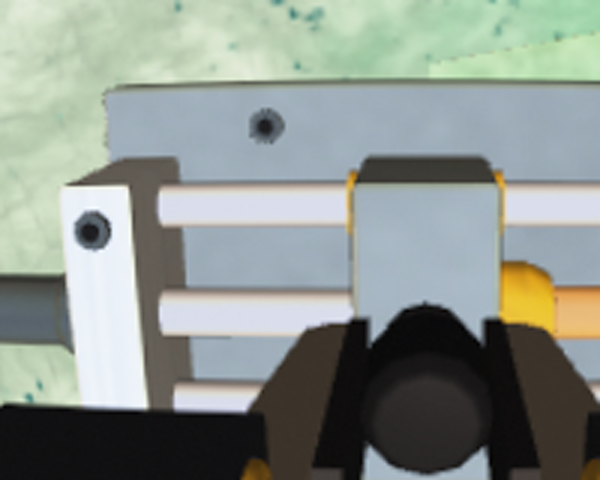

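View pics/z2.png

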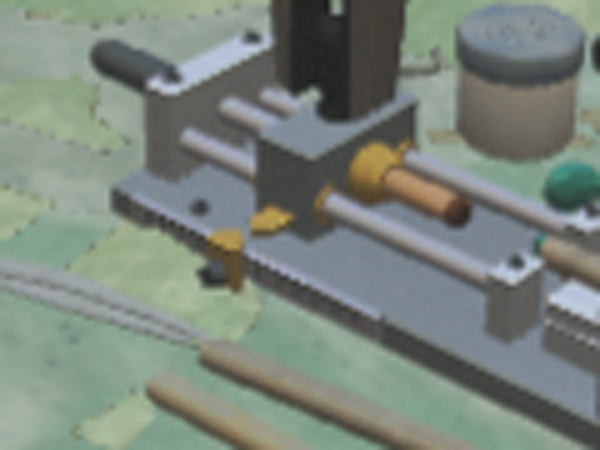

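The crops show the tooth still a little short of the rider: in z2 the tooth tip is at about (252,222) and the rider's point at about (243,240). The networks put the gap at about 4 mm, and the tool reads y = 80.4 because it sagged 3.6 mm under the spring. I move on by 4 mm and measure again, using colour backprojection as well.

```bash
python3 - <<'E'
from h import *
d=J(0,1,0)-J(0,0,0); ex=J(1,0,0)-J(0,0,0)
robot.servo_line(J(0,88,64),feed=30); robot.hold(.4)
s=st(); print("jig y now",(s["tcp_pos"]-J(0,0,0))@d)
for i in range(3):
  for c in("wrist","scene"):
    save(c,"g_%s%d.png"%(c,i))
    for n in ("index_tip","rider_tip"):
        print(c,n,[(round(float((np.array(q)-J(0,0,0))@ex),1),round(float((np.array(q)-J(0,0,0))@d),1),f) for q,f in pin(n,c)[:1]])
I=viewer.camera_info("scene");K=np.array(I["camera_matrix"]);R=np.array(I["R"]);t=np.array(I["t"])
im=cv2.imread("pics/g_scene0.png"); a=cv2.resize(im[205:245,280:330],None,fx=12,fy=12,interpolation=cv2.INTER_CUBIC)
# overlay jig-x lines at z=24 every 2mm in y, x -75..-45
for y in range(76,97,4):
    pts=[]
    for x in (-75,-48):
        v=K@(R@J(x,y,24)+t); pts.append(tuple(int(w) for w in ((v[:2]/v[2]-[280,205]+.5)*12)))
    cv2.line(a,*pts,(0,0,255) if y==84 else (255,0,0),1)
cv2.imwrite("pics/z3.png",a)
E
```

```text
24.15 [547.8 -96.8  64.2] F [-1.9 -7.7  4.4] g 0.233 35.0
jig y now 84.24648009960269
wrist index_tip [(-51.0, 85.1, 0.6)]
wrist rider_tip [(-50.4, 82.9, 0.68)]
scene index_tip [(-48.6, 88.9, 0.86)]
scene rider_tip []
wrist index_tip [(-51.3, 83.0, 0.85)]
wrist rider_tip [(84.0, 23.9, 0.74)]
scene index_tip [(-49.7, 87.9, 0.92)]
scene rider_tip [(-48.3, 85.1, 0.67)]
wrist index_tip [(-54.4, 83.1, 0.73)]
wrist rider_tip [(-50.7, 84.4, 0.4)]
scene index_tip []
scene rider_tip [(-49.1, 87.9, 0.45)]
```

View pics/z3.png

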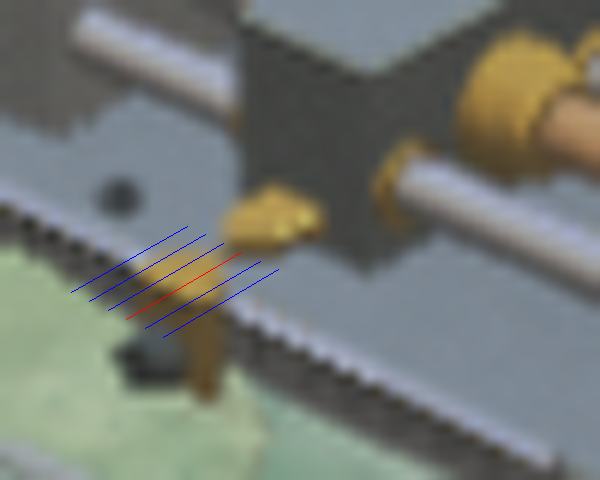

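In z3 the tooth tip is at about (228,238) and the rider's body is centred at about (183,278), so they are within about 2 mm. I check once more from the wrist camera, with lines drawn along jig x.

```bash
python3 - <<'E'
from h import *
I=viewer.camera_info("wrist");K=np.array(I["camera_matrix"]);R=np.array(I["R"]);t=np.array(I["t"])
im=save("wrist","v.png")[:,:,::-1]
def px(P):
    c=R@P+t; r=np.hypot(c[0],c[1]); th=np.arctan2(r,c[2]); return np.array([K[0,2]+K[0,0]*th*c[0]/r,K[1,2]+K[1,1]*th*c[1]/r])
c0=px(J(-55,84,24)); print(c0); u,v=int(c0[0])-30,int(c0[1])-25
u=max(u,0);v=max(min(v,350),0)
a=cv2.resize(np.ascontiguousarray(im[v:v+50,u:u+60]),None,fx=12,fy=12,interpolation=cv2.INTER_CUBIC)
for y in range(76,97,4):
    p=[tuple(int(w) for w in (px(J(x,y,24))-[u,v]+.5)*12) for x in (-80,-68)]
    cv2.line(a,*p,(0,0,255) if y==84 else (255,0,0),1)
    p=[tuple(int(w) for w in (px(J(x,y,24))-[u,v]+.5)*12) for x in (-47,-40)]
    cv2.line(a,*p,(0,0,255) if y==84 else (255,0,0),1)
cv2.imwrite("pics/z4.png",a)
E
```

```text
[321.06553901 288.07888412]
```

View pics/z4.png

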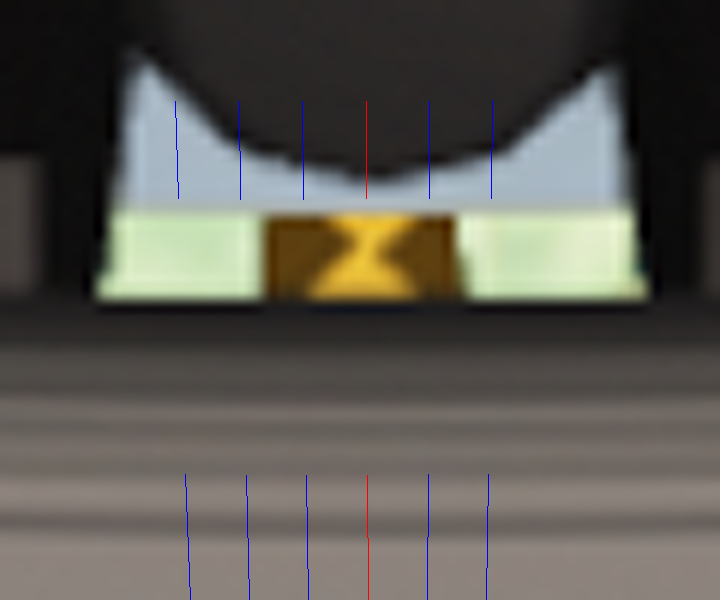

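The wrist crop shows the tooth tip (about (370,240)) and rider point (about (364,245)) meeting point to point, well under 1 mm apart. I hand it in.

```bash
python3 - <<'E'
from h import *
st(); print(robot.job_done())
E
```

```text
25.1 [547.8 -96.8  64.2] F [-1.9 -7.8  4.9] g 0.235 35.0
the job is handed in; nothing more can be done
None
```

I handed the job in at about 25 s: keeper pressed down, turnbutton across it, and the tailstock held with 35 N, its index tooth less than 1 mm from the rider's point; the judge's verdict was not reported.

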